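Clear paint chips off a sign plate and put the scraper away

TASK

Push all six loose chips off the yellow sign plate into the tray at its end with the wooden scraper block; do not touch the chips with the gripper. Then put the scraper away standing on its end in the open paint tin (it may lean on the rim): lower it in rather than dropping it, and leave the tin standing. Do not disturb the lidded tin, the tape roll or the brush.

Things in the scene. Friction and masses are not known exactly. Their poses are not given: they have to be found in the camera images.
- panel: Fixed board with the flat yellow sign plate. Origin at table height under the plate's centre; x points along the plate towards the tray, z up. Plate top 24 mm above the table, x -100 to +100 mm, y -88 to +88 mm. Wooden cheeks along both sides (y +-88 to +-102, x -100 to +100), tops 80 mm above the table; the end x = -100 is open, at x = +100 is the drop into the tray.
- tray_in (a point): Centre of the floor of the dark open steel tray (150 mm from the panel's origin along its x, 4 mm above the table). Inside it is 94 mm long (panel x 100 to 194) and 164 mm wide; rim 30 mm above the table.
- chip0: Loose hard black chip of old paint and filler, about 22 x 16 mm and 8 mm thick, lying flat on the yellow plate. Origin at the centre of its underside as built.
- chip1: Loose hard red chip of old paint and filler, about 18 x 20 mm and 8 mm thick, lying flat on the yellow plate. Origin at the centre of its underside as built.
- chip2: Loose hard black chip of old paint and filler, about 24 x 14 mm and 8 mm thick, lying flat on the yellow plate. Origin at the centre of its underside as built.
- chip3: Loose hard white chip of old paint and filler, about 18 x 16 mm and 8 mm thick, lying flat on the yellow plate. Origin at the centre of its underside as built.
- chip4: Loose hard red chip of old paint and filler, about 20 x 18 mm and 8 mm thick, lying flat on the yellow plate. Origin at the centre of its underside as built.
- chip5: Loose hard black chip of old paint and filler, about 22 x 14 mm and 8 mm thick, lying flat on the yellow plate. Origin at the centre of its underside as built.
- scraper: Dark hardwood scraper block, 150 mm long (x) and 52 mm high (z), standing on its rubber lip on the table. Wooden body 26 mm thick (y) from 10 to 52 mm above the lip's foot; below it the black rubber lip, 18 mm thick, as long as the block. Origin at the middle of the lip's underside; symmetric, both ends alike. About 0.2 kg.
- scraper_mid (a point): Middle of the scraper block: halfway along its length, 26 mm above its origin.
- tin: Empty open paint tin of bare metal with black paint runs, loose and standing on the table: outside diameter 86 mm, height 95 mm, wall 4 mm (mouth 78 mm wide), inner floor 5 mm above its origin. Origin at the centre of its underside, z up.
- lidded_tin: Bystander: low grey round tin with its lid on, 94 mm across, 62 mm high. Origin at the centre of its underside.
- tape: Bystander: roll of yellow tape lying flat, 100 mm across, 25 mm high. Origin at the centre of its underside.
- brush: Bystander: brush lying on the table, some 0.2 m long along its x axis.

How it is judged:
On the way:
1. all six chips lie in the tray (x of chip0 in the frame of panel between 0.098 and 0.2 m and y of chip0 in the frame of panel between -0.09 and 0.09 m and z of each of chip0, chip1, chip2, chip3, chip4, chip5 in the frame of panel below 0.025 m and x of chip1 in the frame of panel between 0.098 and 0.2 m and y of chip1 in the frame of panel between -0.09 and 0.09 m and x of chip2 in the frame of panel between 0.098 and 0.2 m and y of chip2 in the frame of panel between -0.09 and 0.09 m and x of chip3 in the frame of panel between 0.098 and 0.2 m and y of chip3 in the frame of panel between -0.09 and 0.09 m and x of chip4 in the frame of panel between 0.098 and 0.2 m and y of chip4 in the frame of panel between -0.09 and 0.09 m and x of chip5 in the frame of panel between 0.098 and 0.2 m and y of chip5 in the frame of panel between -0.09 and 0.09 m), for 0.2 s.
At the end, for the whole second after the job is handed in: All six chips lie in the tray, below the plate's top; the scraper stands on its end in the open tin, at rest: long axis within 24 degrees and middle within 35 mm of the tin's axis, middle under 95 mm above the tin's underside; the tin stands upright on the table within 6 degrees (all of step 1 and angle between the x axis of scraper and the z axis of tin, either way round below 0.42 rad and horizontal distance between scraper_mid and tin below 0.035 m and z of scraper_mid in the frame of tin below 0.095 m and linear speed of each of scraper, tin below 0.03 m/s and angle between tin's own z axis and vertical below 0.1 rad and height (world z) of tin below 0.01 m); the robot touches nothing.
It fails at once if the gripper touches a chip (contact force between any of the fingers, the arm and chip0 above 0.5 N or contact force between any of the fingers, the arm and chip1 above 0.5 N or contact force between any of the fingers, the arm and chip2 above 0.5 N or contact force between any of the fingers, the arm and chip3 above 0.5 N or contact force between any of the fingers, the arm and chip4 above 0.5 N or contact force between any of the fingers, the arm and chip5 above 0.5 N).
It fails at once if the scraper is dropped into the tin (falls faster than 0.7 m/s there) (horizontal distance between scraper_mid and tin below 0.04 m and height (world z) of scraper_mid below 0.22 m and linear speed of scraper above 0.7 m/s).
It fails at once if the tin is tipped by more than 30 degrees (angle between tin's own z axis and vertical above 0.52 rad).
It fails at once if the lidded tin, the tape roll or the brush is moved by more than 30 mm or the lidded tin is tipped (distance of any of lidded_tin, tape, brush from where it was at the start of the episode above 0.03 m or angle between lidded_tin's own z axis and vertical above 0.4 rad).
It also fails if it takes over 72 s, if anything falls off the work surface, if the arm or the gripper's body presses on something with over 40 N, if the wrist force passes 120 N, or if a joint passes its speed limit or range.

ROBOT

A 7-joint arm with a two-finger parallel gripper is mounted at the origin on the work surface. World frame = base frame: x ahead of the robot, y to its left, z up, the work surface at z = 0. Lengths are in m, angles in rad, forces in N, time in s.
With the tool pointing down it reaches from about 0.4 to 0.925 m from the base axis. Payload 4.1 kg.
Tool frame: the origin (TCP) lies at the very end of the fingers, on their centre line; the grasp point (between the pads) lies 19 mm behind it; z points along the fingers, y is the line along which they close (so a half turn about z gives the same grasp; the last joint's range is limited). The gripper opens to 85 mm and grips with 20 to 120 N. Pads are 22 mm wide; open, the fingers measure 114 mm over their backs; the gripper's body (76 mm by 85 mm) begins 54 mm behind the grasp point. The pads swing forward as they close: fully open they stand 13 mm farther back than shut.
Start: joints at [1.173, 0.398, 0.045, 1.537, -0.019, 1.207, -0.051], TCP at [0.191, -0.621, 0.231] pointing down, gripper open.
Joint ranges: [-2.82, 2.82], [-0.49, 2.23], [-1.37, 1.46], [0, 2.46], [-1.36, 4.5], [0.23, 2], [-2.94, 2.94]. Speed limits (rad/s): [2.57, 2.57, 3.14, 3.14, 3.14, 3.14, 3.14].

INTERFACE

Orientations are given as a unit quaternion [x, y, z, w].
In Python, from plant import manip gives the robot as it stands. The module is installed in compiled form; this text tells all that it offers.
- The arm moves only by the tool send_rows, never from a script. Its arguments are lists of equal length, an entry for each row: "delta_pos": the shift along the world's x, y, z in mm, a list of three; "twist": the turn about the world's z in degrees. A call has 1 to 8 rows; each row is the pose to reach, as a shift and turn from the pose commanded when the call began; what a row does not reach only later rows make up. A row lasts 1/12 s, in which the tool goes at most 41.7 mm and 7.16 degrees, less where a joint would pass 70% of its speed; a pose out of reach is approached as far as the arm can. A call with a gripper value outside its range is refused whole. "jaw" is the finger opening in mm, from 0 to 85.4, set as the call begins (left out, the last holds). The fingers move at their own pace and stop on an object; "newtons" is the grip in N (left out, the last holds). Time passes only in rows, so rows that repeat a pose let the fingers close. It gives the time, the measured TCP pose, the force, the opening and the grip force at its end, in the units of the state.
- manip.sense(): the state, without advancing time (a new reading comes with each control period).
- manip.camera(name): name is "scene" or "top"; returns a dict with "pixels" (384x512x3 uint8, red, green, blue), "mtx" (3x3 intrinsics, pixels), "rvec" (rotation vector, rad) and "tvec" (3), from world to camera coordinates, as OpenCV has them. Camera axes: x right, y down, z forward; pixel columns grow to the right and rows downward; lengths in m; the calibration is good to about 2 mm. A picture is of the moment at which its call begins. There is no depth.
- manip.job_done(): hands the job in; it is judged then, once.
Trained networks look in a picture, given as the dict that the camera call returned (one of the last four; its "shot" number tells which), for a name from the list of things; names that differ only in an ending like _2 or _b are one class to them, and where a whole thing is asked for, a point or a joint stands for the part that bears it (a point fixed in the world has none). Each returns a list of dicts, best first, with "confidence" (0 to 1); they miss things now and then, are a little off and sometimes report something else, mostly with a low value. They report only what shows in the picture. A call takes as long as a camera call.
- manip.spot_in(picture, name): "position" ([x, y, z] in m, in world coordinates, good to about 4 mm: the middle of the surface that is visible of it).
- manip.silhouettes(picture, name): "region" (384x512 bool, what is visible of it).
- manip.spot_point(picture, name): "position" ([x, y, z] in m, in world coordinates, good to about 4 mm: a listed point, or the origin of a listed thing).
The state is a dict: "time": time; "joint_pos": joint angles; "joint_vel": joint speeds; "tau": joint torques, N m; "ee_pos": TCP position; "tool_rot": TCP orientation; "contact_force": force on the tool from outside, world axes, zero at the start; "torque": the same for the moment, N m; "finger_gap": finger opening in m; "grip_force": force on a finger pad.
Only numpy, scipy, OpenCV 4.12 (cv2) and the standard library are available. Lean on these libraries where they do the work, as an engineer would, in place of code of your own. Each camera call takes 0.05 s, during which the arm holds its last target. There are 200 camera calls.

## Working session

There is one attempt and no reset: what is moved stays moved. The work goes in short steps, Python scripts to look and compute and a tool call to move; the robot and the scene stay as the last step left them, time stands still between calls to the robot, and variables do not carry over. Pictures are saved under pics/ and viewed, at most 10 in all, crops included, and the job is handed in when it is done.

Besides the shell and the picture viewer there is one more tool, called after "Emit:" as a command line: name --pt "numbers of a row" for each row, then --argument value for the rest. send_rows: Moves the arm, as the interface text tells. Its arguments: {"type":"object","properties":{"delta_pos":{"type":"array","items":{"type":"array","items":{"type":"number"}}},"twist":{"type":"array","items":{"type":"number"}},"jaw":{"type":"number"},"newtons":{"type":"number"}},"required":["delta_pos","twist"]}

```bash
mkdir -p pics; cat > h.py <<'E'
import numpy as np, cv2
from plant import manip
def save(p,n): cv2.imwrite(f'pics/{n}.png',cv2.cvtColor(p['pixels'],cv2.COLOR_RGB2BGR))
def cam(p):
    R,_=cv2.Rodrigues(np.array(p['rvec'],float)); return np.array(p['mtx'],float),R,np.array(p['tvec'],float).ravel()
def toworld(p,uv,z):
    K,R,t=cam(p); uv=np.atleast_2d(np.array(uv,float)); d=(R.T@np.linalg.inv(K)@np.c_[uv,np.ones(len(uv))].T).T
    c=-R.T@t; s=(z-c[2])/d[:,2]; return c+s[:,None]*d
def proj(p,X):
    K,_,t=cam(p); return cv2.projectPoints(np.atleast_2d(np.array(X,float)),np.array(p['rvec'],float),t,K,None)[0][:,0]
E
python3 - <<'E'
from h import *
s=manip.sense();print({k:np.round(v,3).tolist() for k,v in s.items()})
for c in('top','scene'):
    p=manip.camera(c);save(p,c+'0');K,R,t=cam(p);print(c,np.round(-R.T@t,3))
    for n in['panel','tray_in','scraper','scraper_mid','tin','lidded_tin','tape','brush','chip0','chip1','chip3']:
        r=manip.spot_point(p,n);print(n,[(np.round(q['position'],3).tolist(),round(q['confidence'],2)) for q in r][:4])
E
```

```text
{'time': 0.0, 'joint_pos': [1.173, 0.399, 0.045, 1.538, -0.019, 1.207, -0.051], 'joint_vel': [-0.001, -0.0, -0.001, 0.001, 0.001, -0.001, 0.001], 'tau': [0.0, -47.512, 1.365, -25.422, 0.012, 0.009, -0.0], 'ee_pos': [0.191, -0.621, 0.23], 'tool_rot': [0.989, 0.149, -0.0, -0.001], 'contact_force': [-0.314, -1.0, -0.305], 'torque': [-0.046, -0.02, 0.026], 'grip_force': 0.0, 'finger_gap': 0.086}
top [ 0.554 -0.028  0.928]
panel [([0.593, 0.172, 0.002], 0.96)]
tray_in [([0.592, 0.314, 0.004], 0.91)]
scraper [([0.529, -0.115, 0.0], 0.81)]
scraper_mid [([0.531, -0.111, 0.026], 0.62), ([0.766, 0.152, 0.004], 0.52)]
tin [([0.634, -0.256, 0.003], 0.67), ([0.532, -0.111, 0.024], 0.62)]
lidded_tin [([0.47, -0.329, 0.001], 0.6)]
tape [([0.735, -0.091, -0.001], 0.78)]
brush [([0.767, 0.152, 0.003], 0.73)]
chip0 [([0.593, 0.213, 0.021], 0.58), ([0.647, 0.137, 0.026], 0.54), ([0.601, 0.133, 0.02], 0.52), ([0.651, 0.229, 0.026], 0.52)]
chip1 [([0.593, 0.213, 0.021], 0.58), ([0.647, 0.137, 0.026], 0.54), ([0.601, 0.133, 0.02], 0.52), ([0.651, 0.229, 0.026], 0.52)]
chip3 [([0.593, 0.213, 0.021], 0.58),
[... 212 characters left out ...]
0.007], 0.8)]
scraper [([0.529, -0.117, 0.003], 0.96), ([0.592, 0.171, -0.001], 0.2)]
scraper_mid [([0.528, -0.11, 0.027], 0.78)]
tin [([0.633, -0.25, 0.003], 0.89)]
lidded_tin [([0.47, -0.322, 0.001], 0.68)]
tape [([0.737, -0.093, 0.004], 0.64), ([0.774, 0.153, -0.001], 0.28)]
brush [([0.774, 0.152, 0.004], 0.94)]
chip0 [([0.543, 0.232, 0.027], 0.62), ([0.65, 0.23, 0.024], 0.57), ([0.598, 0.134, 0.025], 0.48), ([0.543, 0.13, 0.025], 0.47)]
chip1 [([0.543, 0.232, 0.027], 0.62), ([0.65, 0.23, 0.024], 0.57), ([0.598, 0.134, 0.025], 0.48), ([0.543, 0.13, 0.025], 0.47)]
chip3 [([0.543, 0.232, 0.027], 0.62), ([0.65, 0.23, 0.024], 0.57), ([0.598, 0.134, 0.025], 0.48), ([0.543, 0.13, 0.025], 0.47)]
```

```bash
python3 - <<'E'
from h import *
p=manip.camera('top')
for n,z in(('scraper',0.052),('panel',0.024),('tin',.095)):
    for q in manip.silhouettes(p,n)[:2]:
        m=q['region'].astype(np.uint8);c=np.argwhere(m)[:,::-1].astype(np.float32)
        w=toworld(p,c,z)[:,:2].astype(np.float32)
        print(n,round(q['confidence'],2),len(c),cv2.minAreaRect(w), np.round(w.min(0),3),np.round(w.max(0),3))
for n in ('chip0','chip1','chip2','chip3'):print(n,[np.round(q['position'],3).tolist() for q in manip.spot_in(p,n)])
E
```

```text
scraper 0.69 838 ((0.5263343453407288, -0.11250956356525421), (0.15234191715717316, 0.03077675960958004), 29.72444725036621) [ 0.458 -0.161] [ 0.596 -0.066]
scraper 0.51 729 ((0.7319222092628479, -0.09778684377670288), (0.09440851956605911, 0.09772487729787827), 88.62537384033203) [ 0.683 -0.145] [ 0.781 -0.05 ]
panel 0.68 10618 ((0.5954114198684692, 0.2156318873167038), (0.2190544307231903, 0.30512699484825134), 0.724200427532196) [0.485 0.062] [0.706 0.367]
tin 0.62 1470 ((0.6272364258766174, -0.24807855486869812), (0.08232002705335617, 0.10270387679338455), 25.41505241394043) [ 0.588 -0.301] [ 0.673 -0.199]
tin 0.26 10542 ((0.5938773155212402, 0.1962897926568985), (0.27920112013816833, 0.2024102658033371), 89.86193084716797) [0.493 0.057] [0.695 0.336]
chip0 [[0.604, 0.13, 0.031], [0.651, 0.227, 0.034], [0.54, 0.131, 0.032], [0.548, 0.227, 0.033], [0.594, 0.216, 0.034]]
chip1 [[0.604, 0.13, 0.031], [0.651, 0.227, 0.034], [0.54, 0.131, 0.032], [0.548, 0.227, 0.033], [0.594, 0.216, 0.034]]
chip2 [[0.604, 0.13, 0.031], [0.651, 0.227, 0.034], [0.54, 0.131, 0.032], [0.548, 0.227, 0.033], [0.594, 0.216, 0.034]]
chip3 [[0.604, 0.13, 0.031], [0.651, 0.227, 0.034], [0.54, 0.131, 0.032], [0.548, 0.227, 0.033], [0.594, 0.216, 0.034]]
```

View pics/top0.png

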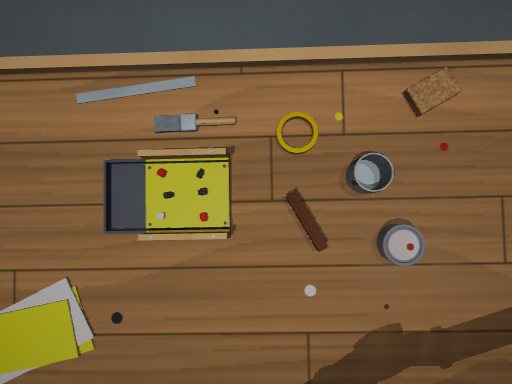

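View pics/scene0.png

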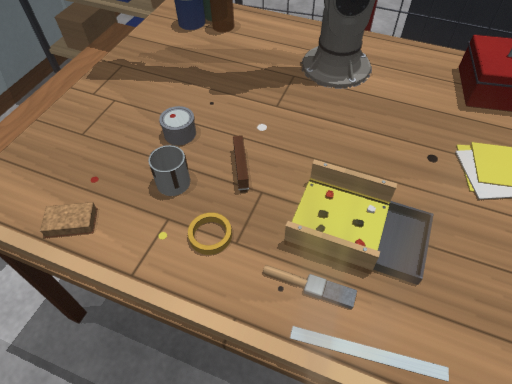

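The top view shows the scraper at about (306,220), running roughly 30° in world. The tin is at (372,173), and the plate with six chips spans (147–230, 160–232), with its x axis close to world +y. I'll move above the scraper.

Emit:
send_rows --pt "25 38 0" --pt "50 76 0" --pt "73 110 0" --pt "96 145 0" --pt "119 180 0" --pt "142 215 0" --pt "165 249 0" --pt "188 284 0" --twist '[2, 4, 6, 8, 10, 12, 13, 13]' --jaw 70 --newtons 60

```text
time: 2.27
ee_pos: [0.3762, -0.3416, 0.2317]
tool_rot: [0.966, 0.26, 0.0, 0.001]
contact_force: [1.0, 0.2, -1.0]
finger_gap: 0.0701
grip_force: 0.0
```

Emit:
send_rows --pt "23 34 -5" --pt "46 69 -15" --pt "69 104 -30" --pt "92 138 -45" --pt "115 172 -60" --pt "138 207 -75" --pt "149 225 -80" --pt "149 225 -80" --twist '[0, 0, 0, 0, 0, 0, 0, 0]'

```text
time: 2.93
ee_pos: [0.5268, -0.1097, 0.1499]
tool_rot: [0.964, 0.265, 0.001, -0.003]
contact_force: [0.3, 0.2, 1.0]
finger_gap: 0.07
grip_force: 0.0
```

```bash
python3 - <<'E'
from h import *
s=manip.sense();print(s['time'],s['ee_pos'],s['tool_rot'])
p=manip.camera('scene');save(p,'s1')
a=p['pixels'][90:260,160:480];cv2.imwrite('pics/s1c.png',cv2.cvtColor(cv2.resize(a,None,fx=2.4,fy=2.4,interpolation=3),cv2.COLOR_RGB2BGR))
for z in (.052,):
  for q in manip.silhouettes(p,'scraper')[:1]:
    c=np.argwhere(q['region'])[:,::-1].astype(np.float32);print(cv2.minAreaRect(toworld(p,c,z)[:,:2].astype(np.float32)))
t=manip.camera('top');hsv=cv2.cvtColor(t['pixels'],cv2.COLOR_RGB2HSV)
m=cv2.inRange(hsv,(25,150,100),(35,255,255));n,l,st,ce=cv2.connectedComponentsWithStats(m)
i=min(range(1,n),key=lambda i:np.hypot(*(ce[i]-[188,195]))+ (0 if st[i,4]>2000 else 999))
c=np.argwhere(l==i)[:,::-1];print(cv2.minAreaRect(toworld(t,c,.024)[:,:2].astype(np.float32)))
for q in manip.silhouettes(t,'scraper')[:1]:
    c=np.argwhere(q['region'])[:,::-1].astype(np.float32);print('top',cv2.minAreaRect(toworld(t,c,.052)[:,:2].astype(np.float32)))
for pp in(p,t):
  for n in('scraper','scraper_mid','tin'):print(n,[np.round(q['position'],3).tolist() for q in manip.spot_point(pp,n)[:1]])
E
```

```text
2.9333 [ 0.52682415 -0.10971822  0.14990069] [ 9.64189450e-01  2.65200635e-01  8.31867770e-04 -2.57588685e-03]
((0.5466049909591675, -0.10111531615257263), (0.18702536821365356, 0.02682657539844513), 29.122455596923828)
((0.5939612984657288, 0.16558459401130676), (0.19903209805488586, 0.1549384891986847), 89.59072875976562)
top ((0.5626980662345886, -0.09332925081253052), (0.06619921326637268, 0.026309505105018616), 29.551738739013672)
scraper [[0.529, -0.118, -0.0]]
scraper_mid [[0.526, -0.109, 0.026]]
tin [[0.63, -0.253, 0.001]]
scraper [[0.531, -0.111, 0.002]]
scraper_mid [[0.53, -0.109, 0.027]]
tin [[0.633, -0.254, 0.003]]
```

View pics/s1c.png

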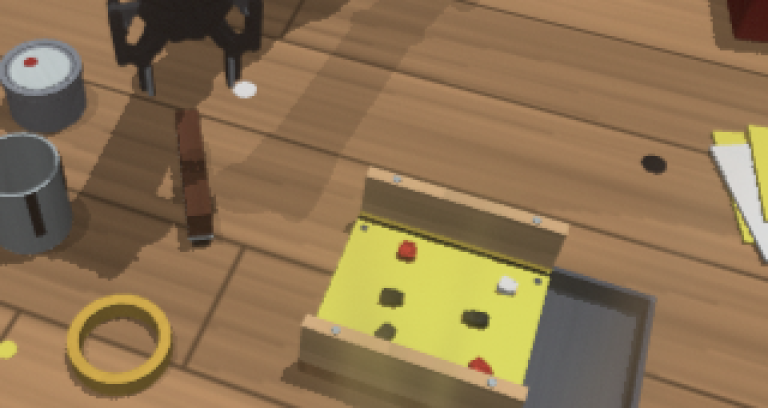

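The fingers hang above the scraper and are aligned with it. I'll lower and grip.

Emit:
send_rows --pt "1 -1 -30" --pt "1 -1 -60" --pt "1 -1 -90" --pt "1 -1 -115" --pt "1 -1 -128" --pt "1 -1 -128" --twist '[-1, -1, -1, -1, -1, -1]'

```text
time: 3.93
ee_pos: [0.5225, -0.1192, 0.0203]
tool_rot: [0.968, 0.251, -0.003, -0.001]
contact_force: [-0.0, 0.5, -0.3]
finger_gap: 0.0703
grip_force: 0.0
```

Emit:
send_rows --pt "0 0 0" --pt "0 0 0" --pt "0 0 0" --pt "0 0 0" --pt "0 0 0" --pt "0 0 0" --pt "0 0 0" --pt "0 0 0" --twist '[0, 0, 0, 0, 0, 0, 0, 0]' --jaw 10

```text
time: 4.6
ee_pos: [0.5262, -0.1186, 0.0251]
tool_rot: [0.968, 0.251, 0.001, 0.0]
contact_force: [-1.9, 2.5, 5.2]
finger_gap: 0.0267
grip_force: 56.8
```

Emit:
send_rows --pt "0 0 20" --pt "0 0 50" --pt "0 0 85" --pt "0 0 110" --pt "0 0 120" --pt "0 0 120" --twist '[0, 0, -5, -12, -19, -26]'

```text
time: 5.1
ee_pos: [0.5279, -0.1199, 0.1476]
tool_rot: [1.0, 0.024, 0.004, 0.001]
contact_force: [0.0, 0.3, -2.6]
finger_gap: 0.0249
grip_force: 67.2
```

```bash
python3 - <<'E'
from h import *
for k in range(4):
  p=manip.camera('scene');s=manip.sense();print(np.round(s['ee_pos'],4),np.round(s['contact_force'],1))
t=manip.camera('top');save(p,'s2');save(t,'t2')
for pp in(p,t):
  for n in('scraper','scraper_mid'):print(n,[np.round(q['position'],3).tolist() for q in manip.spot_point(pp,n)[:1]])
a=p['pixels'][50:250,160:400];cv2.imwrite('pics/s2c.png',cv2.cvtColor(cv2.resize(a,None,fx=2.5,fy=2.5,interpolation=3),cv2.COLOR_RGB2BGR))
for q in manip.silhouettes(t,'scraper')[:1]:
    c=np.argwhere(q['region'])[:,::-1].astype(np.float32);print('top',cv2.minAreaRect(toworld(t,c,.17)[:,:2].astype(np.float32)))
E
```

```text
[ 0.5267 -0.1197  0.146 ] [-0.1 -0.9 -3.1]
[ 0.5258 -0.1195  0.1447] [-0.1  0.  -2.6]
[ 0.5252 -0.1193  0.1438] [ 1.1 -0.2 -2.4]
[ 0.5248 -0.1192  0.1432] [-0.9  0.9 -2.9]
scraper [[0.53, -0.122, 0.119]]
scraper_mid [[0.53, -0.12, 0.143]]
scraper []
scraper_mid []
top ((0.5793982744216919, -0.11595955491065979), (0.027640797197818756, 0.043685439974069595), 88.5739517211914)
```

View pics/s2c.png

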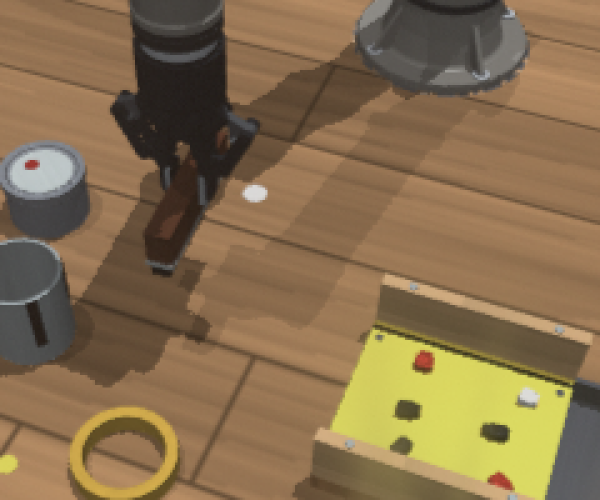

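The scraper is held level at mid-length, and its long axis lies along world x. I'll carry it over the open end of the plate.

Emit:
send_rows --pt "10 20 0" --pt "22 52 0" --pt "36 90 0" --pt "50 130 0" --pt "60 170 0" --pt "64 195 0" --pt "64 203 0" --pt "64 203 0" --twist '[0, 0, 0, 0, 0, 0, 0, 0]'

```text
time: 6.27
ee_pos: [0.589, 0.0879, 0.1431]
tool_rot: [1.0, 0.03, -0.0, -0.001]
contact_force: [-0.5, 0.2, -2.3]
finger_gap: 0.025
grip_force: 67.1
```

Emit:
send_rows --pt "0 0 -20" --pt "0 0 -45" --pt "0 0 -65" --pt "0 0 -80" --pt "0 0 -85" --pt "0 0 -85" --pt "0 0 -85" --twist '[0, 0, 0, 0, 0, 0, 0]'

```text
time: 6.85
ee_pos: [0.5898, 0.0823, 0.0587]
tool_rot: [1.0, 0.026, 0.0, 0.0]
contact_force: [0.0, 0.3, -1.4]
finger_gap: 0.025
grip_force: 67.1
```

```bash
python3 - <<'E'
from h import *
for k in range(3):
  p=manip.camera('scene');s=manip.sense();print(np.round(s['ee_pos'],4),np.round(s['contact_force'],1),s['tool_rot'])
t=manip.camera('top')
for pp in(p,t):
  for n in('scraper','scraper_mid','panel'):print(n,[np.round(q['position'],3).tolist() for q in manip.spot_point(pp,n)[:1]])
a=p['pixels'][130:280,260:450];b=t['pixels'][135:250,95:265]
f=lambda a:cv2.resize(a,(400,400),interpolation=3)
cv2.imwrite('pics/s3c.png',cv2.cvtColor(np.hstack([f(a),f(b)]),cv2.COLOR_RGB2BGR))
E
```

```text
[0.5904 0.0828 0.0594] [ 0.2  0.1 -2.6] [9.99645232e-01 2.66177688e-02 9.35429566e-04 1.73165273e-04]
[0.5905 0.0832 0.0597] [ 0.5  0.6 -2.3] [9.99638528e-01 2.68558667e-02 1.25398157e-03 5.31835293e-05]
[0.5905 0.0835 0.0597] [-0.  -0.1 -3.5] [9.99634313e-01 2.70119323e-02 1.26295787e-03 6.39040596e-06]
scraper [[0.598, 0.08, 0.039]]
scraper_mid [[0.595, 0.081, 0.059]]
panel [[0.592, 0.171, 0.001]]
scraper []
scraper_mid []
panel [[0.63, -0.253, 0.004]]
```

View pics/s3c.png

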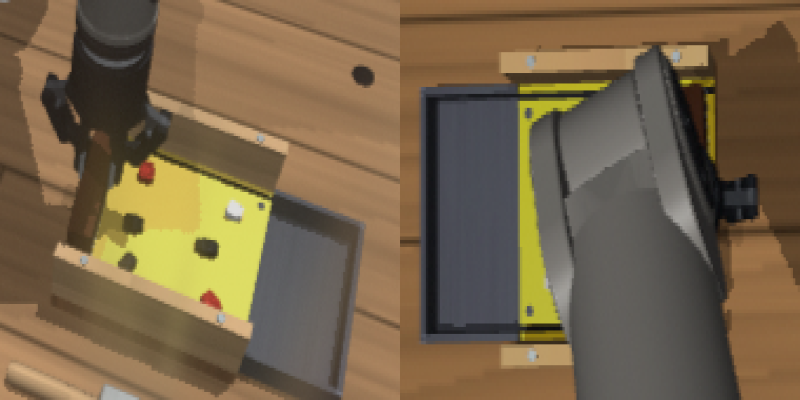

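The scraper is between the cheeks at the open end, with all six chips ahead of it. Next I'll square it up and lower it to the plate.

Emit:
send_rows --pt "0 0 -4" --pt "0 0 -8" --pt "0 0 -11" --pt "0 0 -12" --pt "0 0 -12" --twist '[-1, -2, -2, -2, -2]'

```text
time: 7.77
ee_pos: [0.5896, 0.0839, 0.0503]
tool_rot: [1.0, 0.009, -0.0, 0.001]
contact_force: [-9.6, -1.1, 24.6]
finger_gap: 0.0246
grip_force: 70.5
```

Emit:
send_rows --pt "0 0 -1" --pt "0 0 -2" --pt "0 0 -2" --twist '[0, 0, 0]'

```text
time: 8.02
ee_pos: [0.5896, 0.084, 0.0502]
tool_rot: [1.0, 0.009, -0.0, 0.001]
contact_force: [-13.8, -2.1, 37.6]
finger_gap: 0.0248
grip_force: 72.2
```

Emit:
send_rows --pt "0 0 5" --pt "0 0 5" --pt "0 0 5" --twist '[0, 0, 0]'

```text
time: 8.27
ee_pos: [0.5903, 0.084, 0.0504]
tool_rot: [1.0, 0.01, 0.001, -0.0]
contact_force: [-1.6, -0.1, 8.4]
finger_gap: 0.0249
grip_force: 68.5
```

Emit:
send_rows --pt "0 4 0" --pt "0 12 0" --pt "0 22 0" --pt "0 32 0" --pt "0 42 0" --pt "0 52 0" --pt "0 62 0" --pt "0 72 0" --twist '[0, 0, 0, 0, 0, 0, 0, 0]'

```text
time: 8.93
ee_pos: [0.5916, 0.1498, 0.0503]
tool_rot: [1.0, 0.008, 0.001, 0.004]
contact_force: [0.5, -10.0, 12.1]
finger_gap: 0.0249
grip_force: 68.7
```

Emit:
send_rows --pt "0 10 0.5" --pt "0 20 0.5" --pt "0 30 0.5" --pt "0 40 0.5" --pt "0 50 0.5" --pt "0 60 0.5" --pt "0 70 0.5" --pt "0 79 0.5" --twist '[0, 0, 0, 0, 0, 0, 0, 0]'

```text
time: 9.6
ee_pos: [0.5914, 0.2295, 0.0503]
tool_rot: [1.0, 0.008, 0.001, 0.004]
contact_force: [-0.6, -9.4, 10.5]
finger_gap: 0.0252
grip_force: 68.5
```

Emit:
send_rows --pt "0 8 0" --pt "0 16 0" --pt "0 24 0" --pt "0 31 0.5" --pt "0 36 1" --pt "0 40 1" --pt "0 40 1" --pt "0 40 1" --twist '[0, 0, 0, 0, 0, 0, 0, 0]'

```text
time: 10.27
ee_pos: [0.5895, 0.2752, 0.0504]
tool_rot: [1.0, 0.01, 0.0, -0.0]
contact_force: [1.6, -1.4, 0.6]
finger_gap: 0.025
grip_force: 67.4
```

```bash
python3 - <<'E'
from h import *
p=manip.camera('scene');s=manip.sense();print(s['time'],np.round(s['ee_pos'],4),np.round(s['contact_force'],1))
for n in('chip0','chip1','chip3'):print(n,[np.round(q['position'],3).tolist() for q in manip.spot_in(p,n)])
a=p['pixels'][130:300,260:460]
cv2.imwrite('pics/s4c.png',cv2.cvtColor(cv2.resize(a,None,fx=3.5,fy=3.5,interpolation=3),cv2.COLOR_RGB2BGR))
E
```

```text
10.3167 [0.5895 0.2752 0.0504] [ 1.3 -0.3  0.1]
chip0 []
chip1 []
chip3 []
```

View pics/s4c.png

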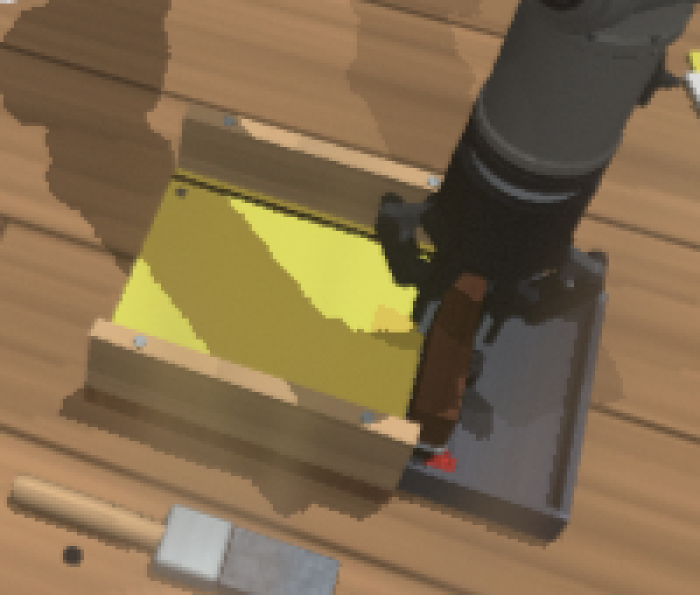

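The plate is swept clean. I'll lift, carry the scraper to open table, set it down and look at the tray.

Emit:
send_rows --pt "0 0 15" --pt "0 0 40" --pt "0 0 70" --pt "0 -15 95" --pt "-10 -45 105" --pt "-20 -85 105" --pt "-30 -125 105" --pt "-40 -165 105" --twist '[0, 0, 0, 0, 0, 0, 0, 0]'

```text
time: 11.13
ee_pos: [0.5476, 0.1089, 0.1552]
tool_rot: [1.0, 0.011, -0.001, -0.0]
contact_force: [0.6, -0.4, -2.4]
finger_gap: 0.0248
grip_force: 67.1
```

Emit:
send_rows --pt "-10 -40 0" --pt "-20 -80 0" --pt "-20 -120 0" --pt "-20 -150 -10" --pt "-20 -160 -30" --pt "-20 -160 -55" --pt "-20 -160 -80" --pt "-20 -160 -100" --twist '[0, 0, 0, 0, 0, 0, 0, 0]'

```text
time: 11.8
ee_pos: [0.5275, -0.0499, 0.0536]
tool_rot: [1.0, 0.009, -0.002, -0.001]
contact_force: [-0.2, 0.8, -2.7]
finger_gap: 0.0251
grip_force: 67.1
```

Emit:
send_rows --pt "0 0 -12" --pt "0 0 -20" --pt "0 0 -26" --pt "0 0 -30" --pt "0 0 -32" --pt "0 0 -32" --twist '[0, 0, 0, 0, 0, 0]'

```text
time: 12.3
ee_pos: [0.5295, -0.0499, 0.0263]
tool_rot: [1.0, 0.01, -0.0, 0.0]
contact_force: [-7.3, 1.1, 13.0]
finger_gap: 0.0247
grip_force: 68.9
```

```bash
python3 - <<'E'
from h import *
p=manip.camera('scene');s=manip.sense();print(s['time'],np.round(s['ee_pos'],4),np.round(s['contact_force'],1))
for q in manip.spot_in(p,'chip0'):print(np.round(q['position'],3).tolist(),q['confidence'])
for n in('scraper','scraper_mid','tin'):print(n,[np.round(q['position'],3).tolist() for q in manip.spot_point(p,n)[:1]])
cv2.imwrite('pics/s5c.png',cv2.cvtColor(cv2.resize(p['pixels'][60:310,140:460],None,fx=2.4,fy=2.4,interpolation=3),cv2.COLOR_RGB2BGR))
E
```

```text
12.35 [ 0.5295 -0.0498  0.0263] [-6.2  1.1 11.7]
[0.549, 0.302, 0.014] 0.57
[0.589, 0.299, 0.012] 0.49
[0.605, 0.285, 0.017] 0.48
[0.66, 0.295, 0.008] 0.41
scraper [[0.533, -0.055, 0.001]]
scraper_mid [[0.535, -0.05, 0.025]]
tin [[0.633, -0.252, 0.002]]
```

View pics/s5c.png

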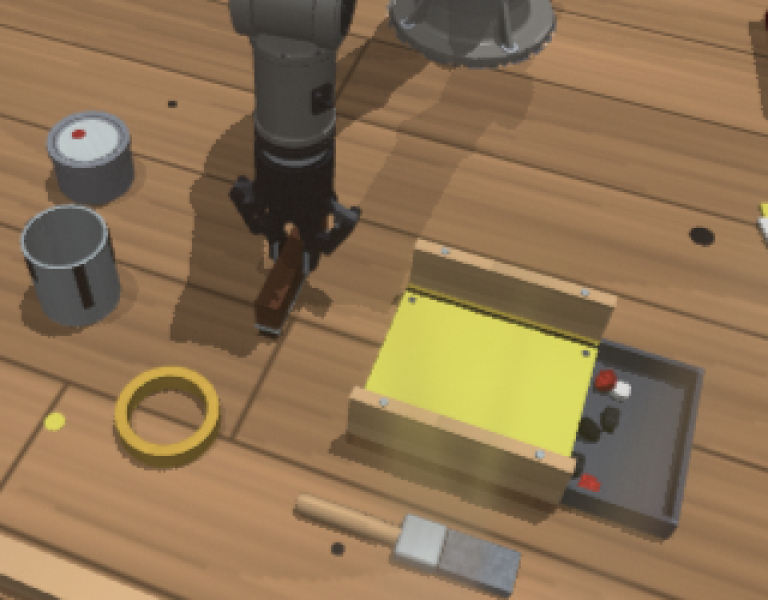

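All six chips are in the tray: two red, one white and three black, around (575–630, 370–490). Next I'll regrasp the scraper near its +x end.

Emit:
send_rows --pt "0 0 1" --pt "0 0 2" --pt "0 0 2" --pt "0 0 2" --twist '[0, 0, 0, 0]' --jaw 60

```text
time: 12.88
ee_pos: [0.5301, -0.0503, 0.0264]
tool_rot: [1.0, 0.01, 0.001, 0.0]
contact_force: [0.5, -0.2, -0.4]
finger_gap: 0.0598
grip_force: 0.0
```

Emit:
send_rows --pt "10 0 0" --pt "25 0 0" --pt "40 0 0" --pt "55 0 -3" --pt "66 0 -8" --pt "66 0 -15" --pt "66 0 -15" --twist '[0, 0, 0, 0, 0, 0, 0]'

```text
time: 13.47
ee_pos: [0.5943, -0.0501, 0.0089]
tool_rot: [1.0, 0.01, -0.002, -0.0]
contact_force: [-1.7, -0.5, -0.2]
finger_gap: 0.0601
grip_force: 0.0
```

Emit:
send_rows --pt "0 0 0" --pt "0 0 0" --pt "0 0 0" --pt "0 0 0" --pt "0 0 0" --pt "0 0 0" --pt "0 0 0" --pt "0 0 0" --twist '[0, 0, 0, 0, 0, 0, 0, 0]' --jaw 10 --newtons 20

```text
time: 14.13
ee_pos: [0.595, -0.0502, 0.011]
tool_rot: [1.0, 0.01, -0.0, 0.0]
contact_force: [-1.6, 0.8, 0.8]
finger_gap: 0.0259
grip_force: 21.8
```

Emit:
send_rows --pt "0 0 8" --pt "0 0 20" --pt "0 0 35" --pt "0 0 50" --pt "0 0 65" --pt "0 0 80" --pt "0 0 95" --pt "0 0 110" --twist '[0, 0, 0, 0, 0, 0, 0, 0]'

```text
time: 14.8
ee_pos: [0.5958, -0.0506, 0.1228]
tool_rot: [1.0, 0.01, 0.001, 0.0]
contact_force: [0.0, 0.5, -2.5]
finger_gap: 0.0262
grip_force: 20.3
```

Emit:
send_rows --pt "0 0 15" --pt "0 0 30" --pt "0 0 45" --pt "0 0 60" --pt "0 0 70" --pt "0 0 70" --pt "0 0 70" --twist '[0, 0, 0, 0, 0, 0, 0]'

```text
time: 15.38
ee_pos: [0.5957, -0.0504, 0.1916]
tool_rot: [1.0, 0.01, 0.001, 0.0]
contact_force: [-0.3, -0.0, -2.7]
finger_gap: 0.0259
grip_force: 20.3
```

```bash
cat > look.py <<'E'
from h import *
import sys
p=manip.camera('scene');s=manip.sense();print(s['time'],np.round(s['ee_pos'],4),np.round(s['contact_force'],1),np.round(s['torque'],2),s['finger_gap'])
for n in('scraper','scraper_mid','tin'):print(n,[np.round(q['position'],3).tolist() for q in manip.spot_point(p,n)[:1]])
cv2.imwrite(f'pics/{sys.argv[1]}.png',cv2.cvtColor(cv2.resize(p['pixels'][20:270,140:400],None,fx=2.4,fy=2.4,interpolation=3)[:600],cv2.COLOR_RGB2BGR))
E
python3 look.py s6c
```

```text
15.4333 [ 0.595  -0.0504  0.1906] [-1.   0.1 -2.3] [ 0.04 -0.12  0.01] 0.02560584093069521
scraper [[0.536, -0.054, 0.182]]
scraper_mid [[0.535, -0.051, 0.202]]
tin [[0.541, 0.286, 0.009]]
```

View pics/s6c.png

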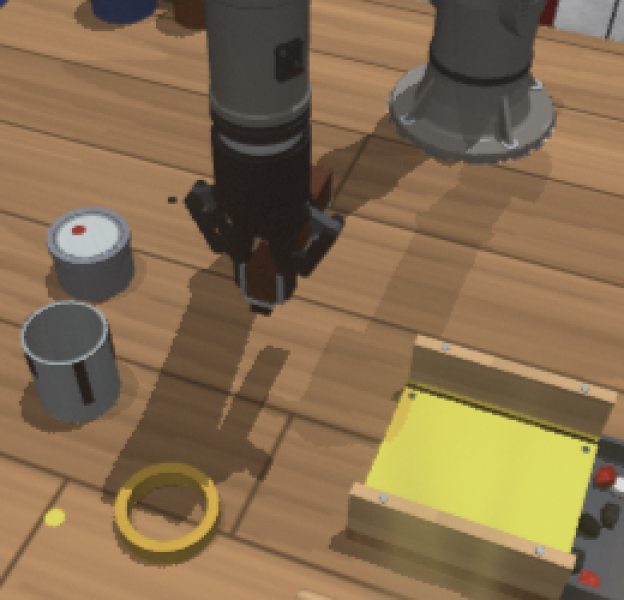

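With 20 N the block stayed horizontal and did not swing. I'll shake it with vertical reversals so the free end swings down in the grip.

Emit:
send_rows --pt "0 0 30" --pt "0 0 70" --pt "0 0 110" --pt "0 0 110" --pt "0 0 70" --pt "0 0 30" --pt "0 0 70" --pt "0 0 110" --twist '[0, 0, 0, 0, 0, 0, 0, 0]'

```text
time: 16.25
ee_pos: [0.5838, -0.0503, 0.2864]
tool_rot: [1.0, 0.01, -0.016, -0.0]
contact_force: [3.7, -0.0, -0.0]
finger_gap: 0.026
grip_force: 20.8
```

```bash
python3 look.py s7c
```

```text
16.3 [ 0.5945 -0.0503  0.3036] [4.4 0.2 6.8] [ 0.04 -0.71 -0.01] 0.025920082942533573
scraper [[0.538, -0.055, 0.261]]
scraper_mid [[0.529, -0.051, 0.277]]
tin [[0.633, -0.25, -0.002]]
```

Emit:
send_rows --pt "0 0 0" --pt "0 0 -40" --pt "0 0 -80" --pt "0 0 -40" --pt "0 0 0" --pt "0 0 0" --twist '[0, 0, 0, 0, 0, 0]'

```text
time: 16.95
ee_pos: [0.5972, -0.0502, 0.3048]
tool_rot: [1.0, 0.01, 0.003, 0.0]
contact_force: [2.4, -0.3, 0.1]
finger_gap: 0.0256
grip_force: 20.8
```

Emit:
send_rows --pt "0 0 -40" --pt "0 0 -80" --pt "0 0 -40" --pt "0 0 0" --pt "0 0 0" --pt "0 0 0" --twist '[0, 0, 0, 0, 0, 0]'

```text
time: 17.45
ee_pos: [0.5973, -0.0502, 0.3032]
tool_rot: [1.0, 0.01, 0.003, 0.0]
contact_force: [-0.1, 0.4, -2.4]
finger_gap: 0.0255
grip_force: 21.0
```

```bash
python3 look.py s8c
```

```text
17.5 [ 0.5963 -0.0503  0.3016] [-0.1  1.6 -3. ] [ 0.03 -0.04  0.02] 0.025817763574307182
scraper [[0.583, -0.056, 0.258]]
scraper_mid [[0.565, -0.051, 0.277]]
tin [[0.632, -0.252, -0.002]]
```

Emit:
send_rows --pt "20 0 -25" --pt "45 0 -55" --pt "20 0 -25" --pt "-10 0 5" --pt "-10 0 5" --pt "20 0 -25" --pt "45 0 -55" --pt "20 0 -25" --twist '[0, 0, 0, 0, 0, 0, 0, 0]'

```text
time: 18.32
ee_pos: [0.6156, -0.0497, 0.2423]
tool_rot: [1.0, 0.01, -0.023, -0.005]
contact_force: [0.7, -0.7, -23.4]
finger_gap: 0.0257
grip_force: 20.3
```

Emit:
send_rows --pt "-25 0 25" --pt "-25 0 25" --pt "0 0 0" --pt "25 0 -30" --pt "0 0 0" --pt "-25 0 30" --pt "-25 0 30" --pt "-25 0 30" --twist '[0, 0, 0, 0, 0, 0, 0, 0]'

```text
time: 18.98
ee_pos: [0.5911, -0.0504, 0.3071]
tool_rot: [1.0, 0.01, 0.001, 0.0]
contact_force: [-0.5, -0.1, -2.0]
finger_gap: 0.0253
grip_force: 20.6
```

```bash
python3 look.py s9c
```

```text
19.0333 [ 0.5906 -0.0503  0.3065] [ 0.  -1.4 -1.8] [ 0.02 -0.02 -0.04] 0.026091513955772427
scraper [[0.608, -0.051, 0.262]]
scraper_mid [[0.582, -0.051, 0.266]]
tin [[0.635, -0.252, 0.0]]
```

View pics/s9c.png

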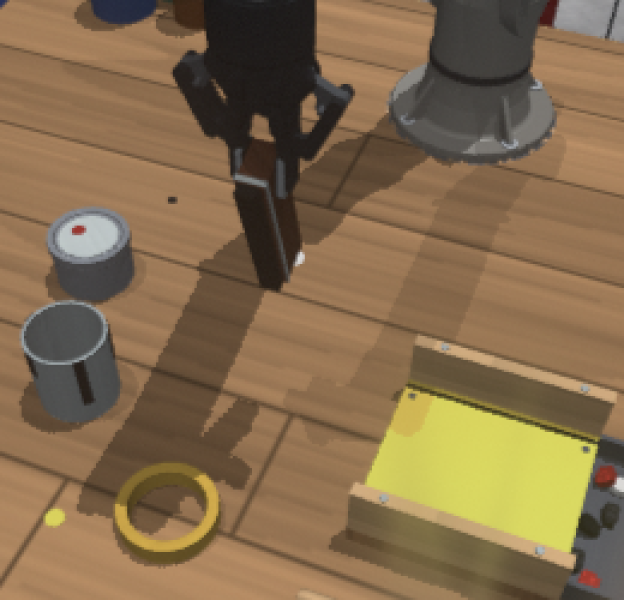

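The scraper now hangs nearly vertical, about 8° off, around (268,215). I'll carry it gently over the tin at around (72,360).

Emit:
send_rows --pt "3 -8 0" --pt "8 -26 0" --pt "15 -50 0" --pt "22 -76 0" --pt "29 -102 0" --pt "36 -128 0" --pt "43 -152 0" --pt "49 -174 0" --twist '[0, 0, 0, 0, 0, 0, 0, 0]' --newtons 35

```text
time: 19.85
ee_pos: [0.6393, -0.2272, 0.3053]
tool_rot: [1.0, 0.009, -0.0, 0.001]
contact_force: [-0.6, -0.2, -1.8]
finger_gap: 0.0256
grip_force: 39.3
```

Emit:
send_rows --pt "4 -14 -5" --pt "6 -22 -12" --pt "7 -26 -22" --pt "7 -27 -34" --pt "7 -27 -46" --pt "7 -27 -55" --pt "7 -27 -60" --pt "7 -27 -60" --twist '[0, 0, 0, 0, 0, 0, 0, 0]'

```text
time: 20.52
ee_pos: [0.6455, -0.2498, 0.2438]
tool_rot: [1.0, 0.011, -0.002, -0.001]
contact_force: [0.7, -0.6, -2.7]
finger_gap: 0.0255
grip_force: 39.3
```

```bash
cat > look2.py <<'E'
from h import *
import sys
P=[manip.camera('scene'),manip.camera('top'),manip.camera('scene')];s=manip.sense();print(s['time'],np.round(s['ee_pos'],4),np.round(s['contact_force'],1))
for p in P:
  for n in('scraper','scraper_mid','tin'):print(n,[np.round(q['position'],3).tolist() for q in manip.spot_point(p,n)[:1]])
f=lambda a:cv2.resize(a,(400,400),interpolation=3)
t=P[1]['pixels'];cv2.imwrite(f'pics/{sys.argv[1]}.png',cv2.cvtColor(np.hstack([f(P[2]['pixels'][70:220,100:250]),f(t[110:240,310:440])]),cv2.COLOR_RGB2BGR))
for q in manip.spot_in(P[1],'chip0'):print(np.round(q['position'],3).tolist(),round(q['confidence'],2))
E
python3 look2.py s10c
```

```text
20.6667 [ 0.6468 -0.251   0.2466] [-0.1  1.  -2.1]
scraper [[0.666, -0.251, 0.201]]
scraper_mid [[0.641, -0.25, 0.203]]
tin [[0.634, -0.252, 0.002]]
scraper [[0.667, -0.25, 0.199]]
scraper_mid [[0.641, -0.248, 0.208]]
tin [[0.63, -0.254, 0.002]]
scraper [[0.664, -0.253, 0.2]]
scraper_mid [[0.638, -0.251, 0.201]]
tin [[0.632, -0.255, -0.001]]
[0.543, 0.303, 0.012] 0.51
[0.663, 0.288, 0.014] 0.48
[0.544, 0.285, 0.02] 0.48
```

View pics/s10c.png

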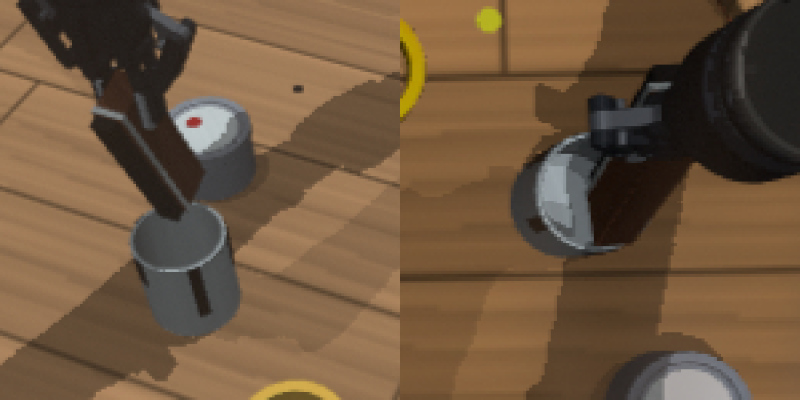

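The block is almost upright above the tin mouth, with its lower end over the opening in both views. I'll lower it.

Emit:
send_rows --pt "-2 -1 -4" --pt "-4 -3 -12" --pt "-4 -3 -20" --pt "-4 -3 -28" --pt "-4 -3 -36" --pt "-4 -3 -44" --pt "-4 -3 -52" --pt "-4 -3 -58" --twist '[0, 0, 0, 0, 0, 0, 0, 0]'

```text
time: 21.83
ee_pos: [0.6453, -0.2543, 0.1909]
tool_rot: [1.0, 0.01, 0.004, 0.001]
contact_force: [1.6, 1.0, 8.4]
finger_gap: 0.0254
grip_force: 40.9
```

```bash
python3 look2.py s11c
```

```text
21.9833 [ 0.6439 -0.2542  0.1894] [ 0.1 -0.7  5.6]
scraper [[0.654, -0.256, 0.144]]
scraper_mid [[0.63, -0.256, 0.154]]
tin [[0.633, -0.251, 0.004]]
scraper [[0.653, -0.256, 0.141]]
scraper_mid [[0.63, -0.25, 0.148]]
tin [[0.632, -0.254, 0.012]]
scraper [[0.649, -0.259, 0.142]]
scraper_mid [[0.626, -0.255, 0.151]]
tin [[0.63, -0.254, 0.01]]
[0.541, 0.285, 0.016] 0.56
[0.58, 0.298, 0.014] 0.53
[0.548, 0.3, 0.012] 0.38
```

The lower corner caught the −x rim and the block turned to about 20°. I'll raise it, re-centre the lower end and look again.

Emit:
send_rows --pt "0 0 6" --pt "0 0 16" --pt "0 1 28" --pt "0 2 38" --pt "8 2 42" --pt "18 2 42" --pt "27 2 42" --pt "27 2 42" --twist '[0, 0, 0, 0, 0, 0, 0, 0]'

```text
time: 23.15
ee_pos: [0.6708, -0.2515, 0.2298]
tool_rot: [1.0, 0.01, 0.0, -0.0]
contact_force: [0.4, 1.7, -2.5]
finger_gap: 0.0254
grip_force: 39.5
```

```bash
python3 look2.py s12c; python3 - <<'E'
# fit the block's tilt: scene silhouette vs. projected box
from h import *
from scipy.optimize import minimize
p=manip.camera('scene');r=manip.silhouettes(p,'scraper')[0]['region']
mids=[q['position'] for q in manip.spot_point(p,'scraper_mid')[:1]]
print(r.sum(),mids)
cr=np.array([[x,y,z] for x in(-.075,.075) for y in(-.013,.013) for z in(-.026,.026)])
def mask(v):
    a=v[3];R=np.array([[np.sin(a),0,-np.cos(a)],[0,1,0],[np.cos(a),0,np.sin(a)]]) # block x-> (sin a,0,cos a), z-> (-cos a,0,sin a)
    m=np.zeros(r.shape,np.uint8);cv2.fillConvexPoly(m,cv2.convexHull(proj(p,cr@R.T+v[:3]).astype(np.int32)),1);return m>0
best=[]
for a in np.radians(np.arange(-10,40,2)):
  for dx in np.arange(-.012,.013,.003):
    for dz in np.arange(-.012,.013,.003):
      v=np.array([*mids[0],a]);v[0]+=dx;v[2]+=dz;m=mask(v);best.append(((m&r).sum()/(m|r).sum(),np.degrees(a),*v[:3]))
best.sort(reverse=True);print(np.round(best[:4],3))
E
```

```text
23.3 [ 0.6687 -0.2523  0.2293] [ 0.4  0.5 -1.9]
scraper [[0.676, -0.256, 0.185]]
scraper_mid [[0.654, -0.253, 0.192]]
tin [[0.636, -0.254, -0.0]]
scraper [[0.678, -0.254, 0.18]]
scraper_mid [[0.656, -0.251, 0.192]]
tin [[0.632, -0.256, 0.003]]
scraper [[0.675, -0.254, 0.184]]
scraper_mid [[0.652, -0.254, 0.193]]
tin [[0.635, -0.254, 0.0]]
[0.606, 0.281, 0.013] 0.62
[0.544, 0.285, 0.017] 0.57
[0.582, 0.299, 0.016] 0.56
[0.657, 0.29, 0.015] 0.43
1036 [[0.6499, -0.2525, 0.1907]]
[[ 0.783 28.     0.65  -0.252  0.188]
 [ 0.78  28.     0.65  -0.252  0.185]
 [ 0.774 28.     0.653 -0.252  0.188]
 [ 0.774 30.     0.65  -0.252  0.185]]
```

The block is tilted about 20°. I'll straighten it on the bare table: press its end lightly and drag −x, so the end face turns flush.

Emit:
send_rows --pt "0 2 10" --pt "0 12 20" --pt "-5 35 20" --pt "-15 65 20" --pt "-27 95 10" --pt "-38 120 -10" --pt "-45 130 -35" --pt "-45 130 -60" --twist '[0, 0, 0, 0, 0, 0, 0, 0]' --newtons 20

```text
time: 24.62
ee_pos: [0.6246, -0.1159, 0.1718]
tool_rot: [1.0, 0.013, 0.002, -0.001]
contact_force: [-0.1, -1.0, -1.8]
finger_gap: 0.026
grip_force: 39.5
```

Emit:
send_rows --pt "0 0 -12" --pt "0 0 -24" --pt "0 0 -33" --pt "0 0 -40" --pt "0 0 -45" --pt "0 0 -48" --pt "0 0 -48" --twist '[0, 0, 0, 0, 0, 0, 0]'

```text
time: 25.2
ee_pos: [0.6245, -0.1226, 0.1216]
tool_rot: [1.0, 0.01, -0.0, 0.0]
contact_force: [-1.6, 1.2, -1.7]
finger_gap: 0.0258
grip_force: 39.3
```

Emit:
send_rows --pt "0 0 -2" --pt "0 0 -4" --pt "0 0 -6" --pt "-4 0 -7" --pt "-8 0 -7" --pt "-12 0 -7" --twist '[0, 0, 0, 0, 0, 0]' --jaw 10 --newtons 20

```text
time: 25.7
ee_pos: [0.613, -0.1223, 0.1158]
tool_rot: [1.0, 0.01, 0.001, 0.0]
contact_force: [0.4, -0.3, 0.5]
finger_gap: 0.0255
grip_force: 39.6
```

Emit:
send_rows --pt "-2 0 -1" --pt "-6 0 -2" --pt "-10 0 -2" --pt "-15 0 -2" --pt "-20 0 -2" --pt "-25 0 -2" --pt "-30 0 -2" --pt "-30 0 -2" --twist '[0, 0, 0, 0, 0, 0, 0, 0]'

```text
time: 26.37
ee_pos: [0.5869, -0.1226, 0.1174]
tool_rot: [1.0, 0.01, 0.006, 0.001]
contact_force: [3.2, 0.6, 12.2]
finger_gap: 0.0255
grip_force: 42.4
```

```bash
cat > l3.py <<'E'
from h import *
P=[manip.camera('scene') for _ in range(3)];s=manip.sense();print(s['time'],np.round(s['ee_pos'],4),np.round(s['contact_force'],1),np.round(s['torque'],2),s['grip_force'])
for p in P:
  g=lambda n:np.array(([q['position'] for q in manip.spot_point(p,n)[:1]] or [[np.nan]*3])[0])
  o,m,t=g('scraper'),g('scraper_mid'),g('tin');print(np.round(o,3),np.round(m,3),np.round(t,3),'tilt',np.round(np.degrees(np.arctan2(m[2]-o[2],np.hypot(*(m-o)[:2]))),1))
E
python3 l3.py
```

```text
26.5167 [ 0.587  -0.1227  0.1174] [ 3.3 -0.7 14.1] [ 0.03 -0.85  0.04] 42.47579634189606
[ 0.606 -0.126  0.076] [ 0.581 -0.124  0.079] [ 0.634 -0.251  0.003] tilt 5.6
[nan nan nan] [ 0.581 -0.123  0.079] [ 0.633 -0.251  0.003] tilt nan
[ 0.606 -0.126  0.073] [ 0.581 -0.125  0.077] [ 0.633 -0.252  0.   ] tilt 8.6
```

Emit:
send_rows --pt "-3 0 -1" --pt "-6 0 -2" --pt "-9 0 -3" --pt "-9 0 -3" --pt "-9 0 -3" --pt "-7 0 -1" --pt "-7 0 1" --twist '[0, 0, 0, 0, 0, 0, 0]'

```text
time: 27.55
ee_pos: [0.5796, -0.1226, 0.1173]
tool_rot: [1.0, 0.01, 0.005, 0.001]
contact_force: [3.5, -0.2, 0.8]
finger_gap: 0.0258
grip_force: 41.5
```

```bash
python3 l3.py
```

```text
27.7 [ 0.579  -0.1226  0.1171] [ 3.2 -0.8 10.4] [-0.04 -1.11  0.01] 42.57554233074188
[ 0.599 -0.123  0.076] [nan nan nan] [ 0.576 -0.122  0.078] tilt nan
[ 0.601 -0.125  0.076] [ 0.577 -0.121  0.08 ] [ 0.632 -0.254  0.003] tilt 9.5
[ 0.6   -0.126  0.076] [ 0.575 -0.126  0.076] [ 0.632 -0.254  0.001] tilt 2.3
```

The block is now upright to within about 2°. I'll lift it and carry it gently back over the tin.

Emit:
send_rows --pt "0 0 4" --pt "0 0 12" --pt "0 0 28" --pt "0 0 48" --pt "0 0 70" --pt "0 0 92" --pt "0 0 110" --pt "0 0 120" --twist '[0, 0, 0, 0, 0, 0, 0, 0]' --jaw 10 --newtons 50

```text
time: 28.82
ee_pos: [0.5746, -0.1223, 0.2351]
tool_rot: [1.0, 0.01, -0.0, 0.0]
contact_force: [-0.0, 0.2, -1.7]
finger_gap: 0.0251
grip_force: 49.3
```

Emit:
send_rows --pt "3 -6 3" --pt "10 -20 3" --pt "18 -40 3" --pt "28 -62 3" --pt "38 -85 3" --pt "47 -107 3" --pt "54 -122 3" --pt "57 -130 3" --twist '[0, 0, 0, 0, 0, 0, 0, 0]'

```text
time: 29.48
ee_pos: [0.6313, -0.2571, 0.2337]
tool_rot: [1.0, 0.008, -0.002, 0.001]
contact_force: [-0.3, 0.1, -3.0]
finger_gap: 0.0256
grip_force: 49.3
```

```bash
python3 l3.py
```

```text
29.6333 [ 0.6314 -0.2529  0.2349] [ 0.1  0.1 -2.1] [ 0.02  0.01 -0.03] 49.362117648124695
[ 0.652 -0.261  0.193] [ 0.627 -0.254  0.197] [ 0.631 -0.246 -0.   ] tilt 9.2
[ 0.656 -0.264  0.188] [ 0.626 -0.255  0.195] [ 0.634 -0.253 -0.001] tilt 13.0
[ 0.65  -0.258  0.191] [ 0.629 -0.255  0.195] [ 0.634 -0.253  0.001] tilt 11.8
```

Emit:
send_rows --pt "4 1 0" --pt "10 1 0" --pt "13 1 -4" --pt "13 1 -12" --pt "13 1 -20" --pt "13 1 -28" --pt "13 1 -35" --pt "13 1 -42" --twist '[0, 0, 0, 0, 0, 0, 0, 0]'

```text
time: 30.75
ee_pos: [0.6461, -0.2514, 0.1951]
tool_rot: [1.0, 0.01, 0.001, 0.0]
contact_force: [2.9, 0.1, -1.1]
finger_gap: 0.0252
grip_force: 49.8
```

```bash
python3 l3.py
```

```text
30.9 [ 0.6458 -0.2513  0.1941] [ 2.2 -0.3 -3.9] [-0.12 -0.66  0.03] 49.525827169418335
[ 0.665 -0.253  0.155] [ 0.644 -0.249  0.159] [ 0.642 -0.253  0.154] tilt 9.4
[ 0.668 -0.257  0.149] [ 0.642 -0.251  0.153] [ 0.632 -0.25  -0.002] tilt 8.5
[ 0.67  -0.255  0.151] [ 0.642 -0.251  0.155] [nan nan nan] tilt 7.8
```

Emit:
send_rows --pt "1 0 -4" --pt "2 0 -9" --pt "3 0 -15" --pt "3 0 -21" --pt "3 0 -27" --pt "3 0 -33" --pt "3 0 -38" --pt "3 0 -42" --twist '[0, 0, 0, 0, 0, 0, 0, 0]'

```text
time: 32.02
ee_pos: [0.648, -0.2512, 0.1518]
tool_rot: [1.0, 0.01, -0.001, -0.0]
contact_force: [-0.8, 0.2, -2.4]
finger_gap: 0.0252
grip_force: 49.8
```

```bash
python3 l3.py
```

```text
32.1667 [ 0.6481 -0.2512  0.1524] [ 0.3 -0.6 -2.2] [-0.03 -0.04  0.04] 49.80645418167114
[ 0.668 -0.255  0.11 ] [ 0.641 -0.249  0.112] [ 0.636 -0.253  0.003] tilt 4.4
[ 0.667 -0.251  0.108] [ 0.643 -0.253  0.111] [ 0.634 -0.252  0.   ] tilt 7.8
[ 0.668 -0.253  0.109] [ 0.644 -0.25   0.112] [ 0.632 -0.253  0.001] tilt 7.5
```

Emit:
send_rows --pt "0 0 -5" --pt "-1 0 -11" --pt "-2 0 -17" --pt "-3 0 -22" --pt "-3 0 -26" --pt "-3 0 -29" --pt "-3 0 -31" --pt "-3 0 -31" --twist '[0, 0, 0, 0, 0, 0, 0, 0]'

```text
time: 33.28
ee_pos: [0.6456, -0.2525, 0.1226]
tool_rot: [1.0, 0.009, 0.001, 0.001]
contact_force: [-1.1, -1.9, 3.4]
finger_gap: 0.0253
grip_force: 50.5
```

```bash
python3 l3.py
```

```text
33.4333 [ 0.6456 -0.2524  0.1225] [-1.6 -2.5  4. ] [-0.7  -0.08 -0.07] 50.591105818748474
[ 0.665 -0.255  0.082] [ 0.641 -0.252  0.085] [ 0.632 -0.253 -0.001] tilt 8.3
[ 0.666 -0.256  0.081] [ 0.64  -0.253  0.085] [ 0.632 -0.253 -0.001] tilt 9.0
[nan nan nan] [ 0.641 -0.251  0.082] [ 0.632 -0.254  0.001] tilt nan
```

It rests on the tin floor. I'll release it and rise.

Emit:
send_rows --pt "0 0 0" --pt "0 0 0" --pt "0 0 0" --pt "0 0 0" --pt "0 0 0" --pt "0 0 0" --twist '[0, 0, 0, 0, 0, 0]' --jaw 50

```text
time: 34.38
ee_pos: [0.6453, -0.2508, 0.1215]
tool_rot: [1.0, 0.01, -0.0, -0.0]
contact_force: [-0.7, 0.9, 0.4]
finger_gap: 0.0499
grip_force: 0.0
```

```bash
python3 l3.py
```

```text
34.5333 [ 0.6454 -0.2512  0.1218] [ 1.1 -0.4  1.1] [-0.02 -0.01  0.02] 0.0
[ 0.665 -0.257  0.08 ] [0.64  0.276 0.   ] [ 0.667 -0.258  0.081] tilt -8.4
[ 0.664 -0.258  0.082] [ 0.639 -0.255  0.081] [0.544 0.287 0.011] tilt -1.4
[ 0.663 -0.257  0.081] [ 0.64  -0.254  0.084] [ 0.634 -0.251 -0.   ] tilt 6.3
```

Emit:
send_rows --pt "0 0 6" --pt "0 0 16" --pt "0 0 30" --pt "0 0 50" --pt "0 0 75" --pt "0 0 105" --pt "0 0 135" --pt "0 0 150" --twist '[0, 0, 0, 0, 0, 0, 0, 0]'

```text
time: 35.65
ee_pos: [0.6471, -0.2518, 0.2779]
tool_rot: [1.0, 0.01, 0.004, 0.001]
contact_force: [0.3, -0.6, 1.8]
finger_gap: 0.0502
grip_force: 0.0
```

Emit:
send_rows --pt "-30 10 0" --pt "-60 25 0" --pt "-90 45 0" --pt "-120 70 0" --pt "-140 100 0" --pt "-150 120 0" --pt "-150 120 0" --pt "-150 120 0" --twist '[0, 0, 0, 0, 0, 0, 0, 0]'

```text
time: 36.32
ee_pos: [0.4955, -0.1303, 0.2735]
tool_rot: [1.0, 0.011, 0.001, 0.001]
contact_force: [-0.1, -1.2, 0.7]
finger_gap: 0.0499
grip_force: 0.0
```

```bash
python3 l3.py; python3 - <<'E'
from h import *
S=manip.camera('scene');t=manip.camera('top')
for p in(S,t):
  print([(np.round(q['position'],3).tolist(),round(q['confidence'],2)) for q in manip.spot_in(p,'chip0')])
  for n in('lidded_tin','tape','brush','tin','scraper_mid'):print(n,[np.round(q['position'],3).tolist() for q in manip.spot_point(p,n)[:1]])
# colour check of the plate edge and tray for chips, rectified view at z=.015
g=[(.51,.26),(.68,.26),(.51,.37),(.68,.37)]
print(np.round(proj(S,[[x,y,.02] for x,y in g])).tolist())
hsv=cv2.cvtColor(S['pixels'],cv2.COLOR_RGB2HSV);V=hsv[...,2]
m=(cv2.inRange(hsv,(0,150,80),(8,255,255))>0)|((V>170)&(hsv[...,1]<60))|(V<38)
w=np.zeros_like(m);pts=proj(S,[[.505,.08,.024],[.68,.08,.024],[.68,.36,.02],[.505,.36,.02]]).astype(np.int32);k=np.zeros(m.shape,np.uint8);cv2.fillConvexPoly(k,pts,1)
n,l,st,ce=cv2.connectedComponentsWithStats((m&(k>0)).astype(np.uint8))
for i in range(1,n):
  if st[i,4]>6:print(st[i,4],np.round(toworld(S,ce[i],.014)[0],3),S['pixels'][l==i].mean(0).round())
E
```

```text
36.4667 [ 0.496  -0.1325  0.2724] [-0.1  0.3  0.1] [-0.03  0.01 -0.05] 0.0
[ 0.665 -0.258  0.083] [ 0.638 -0.256  0.083] [ 0.634 -0.252 -0.   ] tilt 0.4
[ 0.663 -0.259  0.079] [ 0.639 -0.253  0.083] [ 0.631 -0.254 -0.002] tilt 7.7
[ 0.663 -0.258  0.081] [nan nan nan] [ 0.631 -0.251  0.002] tilt nan
[([0.588, 0.298, 0.009], 0.54), ([0.546, 0.287, 0.019], 0.49), ([0.64, 0.278, 0.009], 0.46), ([0.66, 0.294, 0.007], 0.39)]
lidded_tin [[0.468, -0.325, -0.003]]
tape [[0.468, -0.326, -0.002]]
brush [[0.774, 0.154, -0.0]]
tin [[0.634, -0.252, -0.001]]
scraper_mid [[0.638, -0.254, 0.084]]
[([0.621, -0.241, 0.068], 0.72), ([0.662, 0.291, 0.014], 0.43), ([0.605, 0.282, 0.016], 0.4), ([0.584, 0.298, 0.012], 0.4), ([0.542, 0.3, 0.01], 0.38), ([0.541, 0.285, 0.018], 0.37)]
lidded_tin [[0.466, -0.327, 0.001]]
tape [[0.735, -0.095, -0.001]]
brush [[0.768, 0.152, 0.002]]
tin [[0.631, -0.254, 0.006]]
scraper_mid [[0.642, -0.253, 0.084]]
[[385.0, 203.0], [369.0, 262.0], [432.0, 217.0], [421.0, 280.0]]
49 [0.542 0.285 0.014] [121.  50.  38.]
29 [0.547 0.302 0.014] [205. 203. 201.]
37 [0.66  0.292 0.014] [157.  61.  51.]
```

All six chips read inside the tray, the scraper is upright in the tin within about 10 mm of its axis, and the bystanders haven't moved. Handing in.

```bash
python3 -c "
from plant import manip
print(manip.job_done())"
```

```text
the job is handed in; nothing more can be done
None
```

I swept all six chips into the tray, stood the scraper in the open tin (last read a few degrees off upright) and handed the job in at about 37 s; `job_done()` returned no verdict, so the result is unconfirmed.

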